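Square up a sprung detector plate and hold it

ROBOT

A 6-joint arm with a two-finger parallel gripper is mounted at the origin on a cart in front of the work surface, level with it; the furniture and walls round the work are solid. World frame = base frame: x ahead of the robot, y to its left, z up, the work surface at z = 0. Lengths are in mm, angles in rad, forces in N, time in s.
With the tool pointing down it reaches from about 400 to 925 mm from the base axis. Payload 12.5 kg.
Tool frame: the origin (TCP) lies where the fingers leave the gripper's body, on its centre line; the fingertips stand 78 mm ahead of it and the grasp point (between the pads) lies 59 mm ahead of it (env.tip_extent is the distance from the TCP to the fingertips, in mm); z points along the fingers, y is the direction in which the jaws open and shut (so a half turn about z gives the same grasp; the last joint's range is limited). The gripper opens to 95 mm and grips with 3 to 60 N. Pads are 20 mm wide; open, the fingers measure 119 mm over their backs; the gripper's body (75 mm by 180 mm) begins 59 mm behind the grasp point.
Start: joints at [-1.411, 0.491, 1.559, -0, 1.092, -0.106], TCP at [164.197, -603.057, 292.261] pointing down, gripper open.
Joint ranges: [-3.1, 3.1], [-0.84, 2.19], [0.05, 2.79], [-1.13, 4.28], [0.06, 2.93], [-2.69, 2.69]. Speed limits (rad/s): [2.22, 2.22, 2.79, 3.14, 3.14, 3.14].

INTERFACE

Orientations are given as [roll, pitch, yaw] about the fixed x, y, z axes, in that order (R = Rz(yaw) Ry(pitch) Rx(roll)).
In Python, from cell import env gives the robot as it stands. The module is installed in compiled form; this text tells all that it offers.
- The arm moves only by the tool play_rows, never from a script. Its argument "targets" is a list of rows, each an object with "linear": the shift along the tool's x, y, z in mm, a list of three; "turn": the turn about the tool's z in rad. A call has 1 to 20 rows; each row is the pose to reach, as a shift and turn from the pose commanded when the call began, along the tool's axes at that moment; what a row does not reach only later rows make up. A row lasts 1/8 s, in which the tool goes at most 62.5 mm and 10.7 degrees, less where a joint would pass 70% of its speed; a pose out of reach is approached as far as the arm can. A call with a gripper value outside its range is refused whole. "hand" is the finger opening in mm, from 0 to 95.1, set as the call begins (left out, the last holds). The fingers move at their own pace and stop on an object; the grip force is fixed at half the most. Time passes only in rows, so rows that repeat a pose let the fingers close. It gives the time, the measured TCP pose, the force and the opening at its end, in the units of the state.
- env.state(): the state, without advancing time (a new reading comes with each control period).
- env.read_camera(name): name is "side" or "top" or "wrist"; returns (picture, depth): 420x560x3 uint8, red, green, blue; 420x560 float32, mm along the optical axis (not along the pixel's ray), 0 where there is no reading.
- env.camera_params(name): a dict with "fx", "fy", "cx", "cy" (pixels), "R" (3x3) and "t" (3): a world point X has camera coordinates R X + t. Camera axes: x right, y down, z forward; pixel columns grow to the right and rows downward; lengths in mm; the calibration is good to about 2 mm. A picture is of the moment at which its call begins: read the wrist's pose just before it. camera_params takes no time and is no camera call; for the wrist camera it gives the pose at the moment of the call.
- env.job_done(): hands the job in, once; it reports no verdict.
The state is a dict: "t": time; "joints": joint angles; "qvel": joint speeds; "tau": joint torques, N m; "eef_pos": TCP position; "tcp_rot": TCP orientation; "ft_force": force on the tool from outside, world axes, zero at the start; "moment": the same for the moment, N m; "opening": opening from 0.0 (shut) to 1.0 (fully open).
Only numpy, scipy, OpenCV 4.12 (cv2) and the standard library are available. Lean on these libraries where they do the work, as an engineer would, in place of code of your own. Each camera call takes 0.05 s, during which the arm holds its last target.

TASK

The lock screws of the blue detector plate are loose, so its spring tips it forward over its base. Pick up the steel square, stand its foot flat on the base plate with the blade facing the middle of the blue plate, and press it gently into the corner until the foot sits on the base and the blade lies flush against the now upright plate. Finish still gripping the square and keeping it pressed into the corner, so that I can tighten the lock screws; touch the blue plate only with the square and leave the other things on the bench alone.

Things in the scene. Friction and masses are not known exactly. Their poses are not given: they have to be found in the camera images.
- square_grip (a point): where to grip the steel square: mid-section of its foot bar, 15 mm above its underside. The square is an L of two bars 20 mm wide (y), standing on its foot, 0.15-0.3 kg. Own x runs along the foot to the blade, z up. Foot 140 long, 30 high: from 55 mm behind to 85 mm ahead. The blade stands up at the front end. Grip across the 20 mm width from above.
- square: the same square; origin at its outer corner (heel), mid-width, 85 mm ahead of and 15 mm below the grip point: in the plane of the foot's underside and of the blade's front face (which goes against the plate). Blade 14 mm thick (x), its top 105 mm above the underside. Same axes.
- corner (a point): middle of the corner line where the blue plate's face, when upright, meets the top of the aluminium base plate, 12 mm above the bench; the heel of the square lies here when home. x: from the open part of the base into the blue plate (roughly away from the robot); y along the corner, to the left; z up. Side brackets with black knobs stand 68 to 92 mm either side, 16 mm in front.
- mount: the whole mount, fixed to the bench; origin on the bench 12 mm below the corner point, same axes as the corner.
- base_plate: its aluminium base plate, 12 mm thick, 172 mm wide (y), reaching 155 mm in front (-x) of the corner; same origin and axes as the mount. Square, base and plate are bare metal, friction about 0.35.
- plate_top (a point): on the blue plate's front face, mid-width, 116 mm above the base plate when upright. The plate is 124 mm wide, 10 mm thick. An amber detector window, 21 mm across with its rim, has its centre 38 mm to the left (+y) of the middle, so the middle is free for the square.
- tilt_plate (a joint): tilt of the blue plate on a pin near its lower edge (5 mm behind its face, 6 mm above the base): 0 = tipped 0.2 rad forward over the base, on its stop (start); 0.2 = upright, square to the base; grows as pushed away (+x), to 0.4. A spring pushes it forward, 0.15 to 0.2 N m (about 2 N at the blade's top); it follows the square back.
- timer: round white dial timer, 68 mm across, 47 mm high; to be left alone
- marker: felt marker lying on the bench; to be left alone
- tweezers: steel tweezers lying on the bench; to be left alone
Mind the look-alikes: they are no part of the job. There is more than one size of the square; the one meant has the size given above.

How it is judged (in metres and radians):
On the way, in this order (a step that is already met when the one before it is completed fails the run):
1. the square is gripped and lifted off the bench (contact force between the fingers and square above 1 N and height (world z) of square above 0.02 m), for 0.2 s.
2. the gripped square stands with its foot flat on the base plate (contact force between the fingers and square above 1 N and contact force between square and base_plate above 0.5 N and angle between square's own z axis and vertical below 0.05 rad), for 0.1 s.
At the end, for the whole second after the job is handed in: Square gripped (over 2 N), at rest, upright within 0.015 rad, in line with the mount within 0.05 rad, heel within 2 mm of the corner and 20 mm of the middle; foot and blade press with over 1 N each; blue plate square within 0.015 rad; the robot itself does not touch the blue plate (contact force between the fingers and square above 2 N and contact force between square and base_plate above 1 N and contact force between square and tilt_plate above 1 N and value of joint tilt_plate between 0.185 and 0.215 rad and angle between square's own z axis and vertical below 0.015 rad and angle between the x axis of square and the x axis of corner, either way round below 0.05 rad and x of square in the frame of corner between -0.002 and 0.002 m and y of square in the frame of corner between -0.02 and 0.02 m and z of square in the frame of corner between -0.002 and 0.002 m and contact force between the arm and tilt_plate below 0.5 N and linear speed of square below 0.01 m/s); the arm keeps its last pose, push and grip.
It fails at once if the square is pressed against the blue plate with more than 25 N (contact force between square and tilt_plate above 25 N).
It fails at once if the robot itself pushes the blue plate (contact force between the arm and tilt_plate above 2 N).
It fails at once if the timer, the marker or the tweezers are moved by more than 30 mm (distance of any of timer, marker, tweezers from where it was at the start of the episode above 0.03 m).
It also fails if it takes over 48 s, if anything falls off the work surface, if the arm or the gripper's body presses on something with over 40 N, if the wrist force passes 120 N, or if a joint passes its speed limit or range.

## Working session

There is one attempt and no reset: what is moved stays moved. The work goes in short steps, Python scripts to look and compute and a tool call to move; the robot and the scene stay as the last step left them, time stands still between calls to the robot, and variables do not carry over. Pictures are saved under pics/ and viewed, and the job is handed in when it is done.

Besides the shell and the picture viewer there is one more tool, called after "Request:" by a JSON object that holds its "name" and its "arguments". play_rows: Moves the arm, as the interface text tells. Its arguments: {"type":"object","properties":{"targets":{"type":"array","items":{"type":"object","properties":{"linear":{"type":"array","items":{"type":"number"}},"turn":{"type":"number"}}}},"hand":{"type":"number"}},"required":["targets"]}

```bash
mkdir -p pics; python3 - <<'E'
from cell import env
import cv2,numpy as np,pickle
print(env.state())
d={}
for n in("side","top","wrist"):
    p=env.camera_params(n);im,z=env.read_camera(n);d[n]=(p,im,z)
    cv2.imwrite(f"pics/{n}0.png",im[:,:,::-1]);print(n,{k:np.round(v,3).tolist() for k,v in p.items()})
pickle.dump(d,open("d0.pkl","wb"))
E
```

```text
{'t': 0.0, 'joints': array([-1.41062895e+00,  4.91572533e-01,  1.55942431e+00, -3.32842387e-05,
        1.09169821e+00, -1.05563925e-01]), 'qvel': array([ 0.00142328,  0.00157462,  0.00093211,  0.00018471,  0.00014445,
       -0.00053962]), 'tau': array([-1.59080631e-03, -6.12656665e+01, -2.58182520e+01,  6.91985758e-02,
        4.81653807e-02, -1.17210602e-04]), 'eef_pos': array([ 164.14899697, -602.9072564 ,  291.66229682]), 'tcp_rot': array([-3.14049328e+00, -8.68024484e-05,  2.65746616e-01]), 'ft_force': array([-0.98862042, -0.69011735,  0.03259765]), 'moment': array([ 0.00143613, -0.00849748,  0.05737501]), 'opening': 0.9990030080497055}
side {'fx': 456.673, 'fy': 456.673, 'cx': 281.396, 'cy': 208.571, 'R': [[-0.982, -0.188, -0.008], [-0.117, 0.647, -0.754], [0.147, -0.739, -0.657]], 't': [523.249, 150.364, 1235.276]}
top {'fx': 525.903, 'fy': 525.903, 'cx': 283.474, 'cy': 196.828, 'R': [[-0.003, -1.0, 0.004], [-0.994, 0.003, -0.113], [0.113, -0.004, -0.994]], 't': [-58.093, 571.265, 1772.986]}
wrist {'fx': 291.862, 'fy': 291.862, 'cx': 275.791, 'cy': 214.295, 'R': [[0.262, -0.965, -0.001], [-0.925, -0.252, 0.285], [-0.275, -0.074, -0.958]], 't': [-625.323, -32.851, 392.256]}
```

View pics/side0.png

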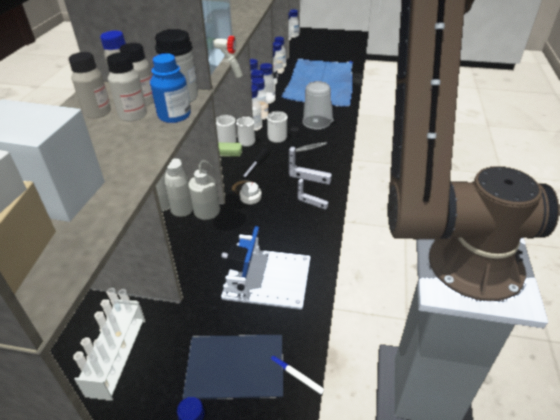

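View pics/top0.png

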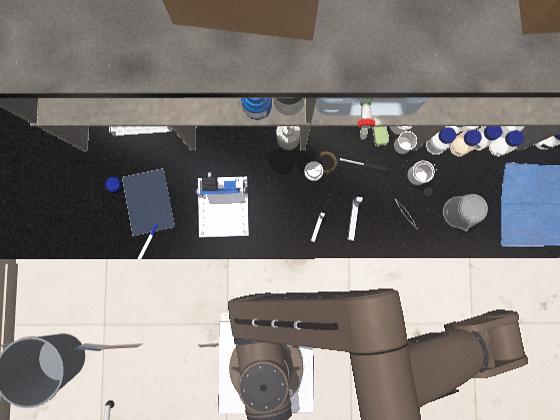

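View pics/wrist0.png

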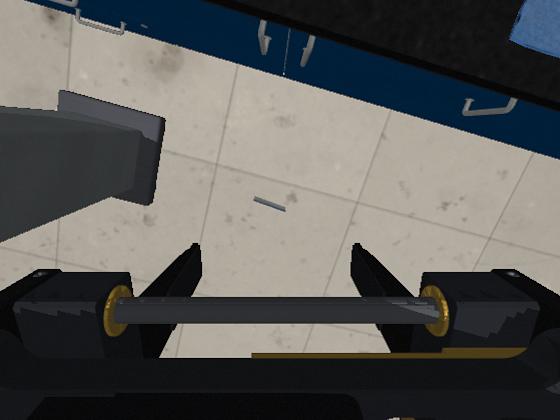

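The side view shows two L squares, at (312,175) and (312,198); the top view shows them at (354,217) and (318,227). The mount is at (265,275) in side and (222,207) in top. Next I crop and measure both squares.

```bash
cat > h.py <<'E'
import numpy as np,cv2,pickle
def pts(p,z,rows=None):
    v,u=np.mgrid[:z.shape[0],:z.shape[1]]
    c=np.stack([(u-p['cx'])/p['fx']*z,(v-p['cy'])/p['fy']*z,z],-1)
    X=(c-np.array(p['t']))@np.array(p['R'])
    X[z<=0]=np.nan
    return X
def proj(p,X):
    c=np.atleast_2d(X)@np.array(p['R']).T+p['t'];return np.stack([c[:,0]/c[:,2]*p['fx']+p['cx'],c[:,1]/c[:,2]*p['fy']+p['cy']],-1)
def crop(im,x0,y0,w,h,s,name):
    c=cv2.resize(im[y0:y0+h,x0:x0+w,::-1],None,fx=s,fy=s,interpolation=cv2.INTER_CUBIC)
    cv2.imwrite(name,c)
E
python3 - <<'E'
from h import *
d=pickle.load(open("d0.pkl","rb"))
p,im,z=d["top"]
a=im[160:270,180:430];s=im[130:320,210:350]
cv2.imwrite("pics/c1.png",cv2.resize(a[:,:,::-1],None,fx=3,fy=3,interpolation=cv2.INTER_CUBIC))
cv2.imwrite("pics/c2.png",cv2.resize(s[:,:,::-1],None,fx=3,fy=3,interpolation=cv2.INTER_CUBIC))
for n,boxes in(("top",[(300,185,370,245)]),("side",[(285,140,335,215),(215,225,315,310)])):
    p,im,z=d[n];X=pts(p,z)
    for b in boxes:
        R=X[b[1]:b[3],b[0]:b[2]].reshape(-1,3);
        m=R[:,2]>8
        from scipy.cluster.hierarchy import fcluster,linkage
        Q=R[m];l=fcluster(linkage(Q,'single'),12,'distance')
        for k in np.unique(l):
            q=Q[l==k]
            if len(q)>15:
                r=cv2.minAreaRect(q[:,:2].astype(np.float32))
                print(n,len(q),q.min(0).round(),q.max(0).round(),np.round(r[0]),np.round(r[1]),round(r[2],1))
E
```

```text
top 16 [ 527. -233.    8.] [ 597. -173.   12.] [ 567. -199.] [17. 90.] 52.8
top 16 [ 503. -195.   55.] [ 515. -182.   84.] [ 509. -188.] [13.  9.] 74.8
top 134 [ 413. -193.    8.] [ 510. -144.   42.] [ 466. -160.] [50. 94.] 66.6
top 17 [ 427. -341.    8.] [ 475. -306.   14.] [ 447. -332.] [29. 50.] 47.6
top 36 [ 549. -319.   77.] [ 565. -297.  112.] [ 557. -308.] [21. 14.] 75.3
top 268 [ 413. -315.    8.] [ 563. -272.   72.] [ 489. -291.] [ 34. 149.] 82.6
side 470 [ 424. -318.    8.] [ 565. -275.  108.] [ 495. -297.] [ 29. 141.] 81.2
side 250 [ 420. -200.    8.] [ 516. -153.   76.] [ 468. -175.] [ 22. 103.] 70.9
side 86 [595.  97.  80.] [622. 129.  90.] [608. 114.] [26. 32.] 4.3
side 70 [609. 148.   9.] [643. 169.  16.] [626. 159.] [21. 34.] 87.8
side 45 [598.  75.  67.] [631.  86.  80.] [615.  81.] [10. 33.] 85.8
side 24 [632. 180. 104.] [644. 191. 114.] [638. 186.] [12. 11.] 85.0
side 4223 [437.  61.   8.] [642. 244. 131.] [541. 152.] [205. 180.] 1.8
```

View pics/c1.png

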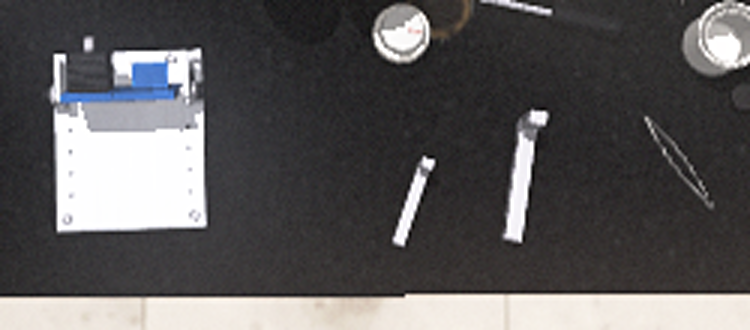

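View pics/c2.png

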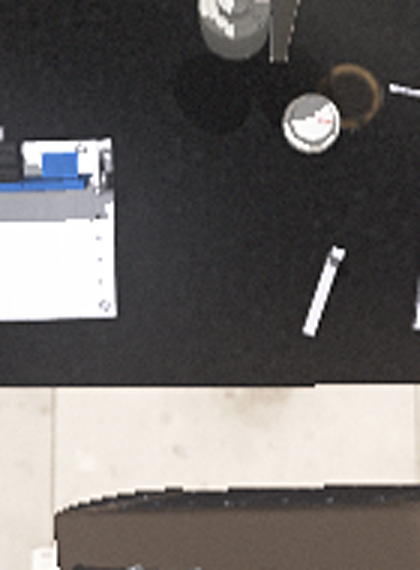

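Two candidates: the right-hand square, (354,217) in top and (312,175) in side, measures about 141 mm long and 108 mm high. The left one, (318,227) in top, is about 103 × 76. The first matches the description and has its blade at the far end. Now I fit the poses of that square and the mount.

```bash
python3 - <<'E'
from h import *
d=pickle.load(open("d0.pkl","rb"))
for n in("top","side"):
    p,im,z=d[n];X=pts(p,z).reshape(-1,3)
    q=X[(abs(X[:,0]-490)<90)&(X[:,1]>-335)&(X[:,1]<-255)&(X[:,2]>24)&(X[:,2]<36)]
    b=X[(abs(X[:,0]-560)<30)&(X[:,1]>-335)&(X[:,1]<-275)&(X[:,2]>98)&(X[:,2]<115)]
    for w in(q,b):
        if len(w)>3:
            vx=cv2.fitLine(w[:,:2].astype(np.float32),cv2.DIST_HUBER,0,.01,.01).ravel()
            print(n,len(w),w.mean(0).round(1),np.median(w[:,2]).round(1),'ang',np.arctan(vx[1]/vx[0]).round(3),[np.round(v,1).tolist() for v in cv2.minAreaRect(w[:,:2].astype(np.float32))], w.min(0).round(),w.max(0).round())
    # base plate top
    q=X[(X[:,0]>380)&(X[:,0]<570)&(X[:,1]>30)&(X[:,1]<270)&(X[:,2]>8)&(X[:,2]<17)]
    print('base',n,len(q),q.mean(0).round(1),[np.round(v,1).tolist() for v in cv2.minAreaRect(q[:,:2].astype(np.float32))],q.min(0).round(),q.max(0).round())
p,im,z=d["top"]
crop(im,185,165,75,80,8,"pics/m1.png")
p,im,z=d["side"]
crop(im,210,220,110,95,7,"pics/m2.png"); crop(im,275,130,65,90,6,"pics/s2.png")
E
```

```text
top 175 [ 487.1 -297.2   30.6] 30.6 ang -0.13 [[493.6, -298.0], [21.0, 136.9], 81.5] [ 426. -315.   24.] [ 563. -279.   36.]
top 26 [ 556.9 -307.8  105.3] 105.1 ang -1.39 [[556.6, -308.5], [20.0, 13.9], 75.3] [ 549. -319.  100.] [ 565. -298.  112.]
base top 1370 [498.8 150.7  12.5] [[475.1, 150.5], [237.2, 189.8], 90.0] [380.  32.   8.] [570. 269.  17.]
side 206 [ 491.7 -296.2   29.4] 29.6 ang -0.124 [[494.7, -298.4], [26.5, 139.7], 81.2] [ 424. -318.   24.] [ 565. -275.   36.]
side 23 [ 555.3 -306.7  104.8] 105.3 ang -1.467 [[555.6, -306.6], [13.0, 22.6], 10.0] [ 549. -318.  101.] [ 563. -296.  108.]
base side 2561 [504.1 155.6  12.4] [[504.5, 149.2], [132.8, 176.4], 0.8] [437.  61.   8.] [570. 238.  17.]
```

View pics/m1.png

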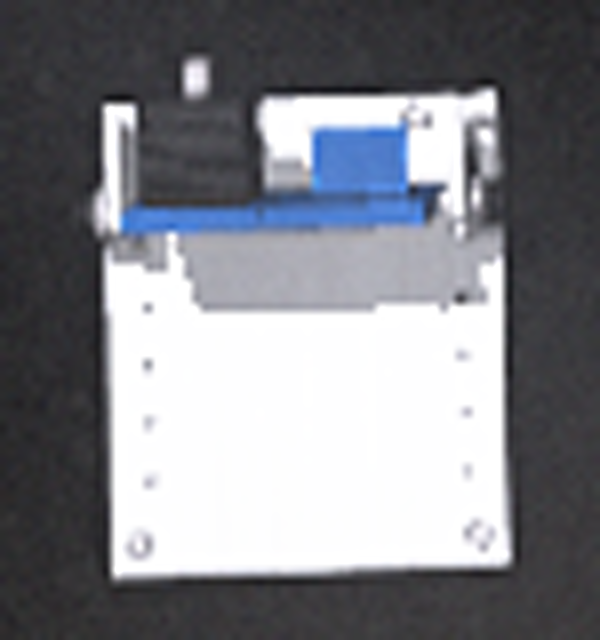

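View pics/m2.png

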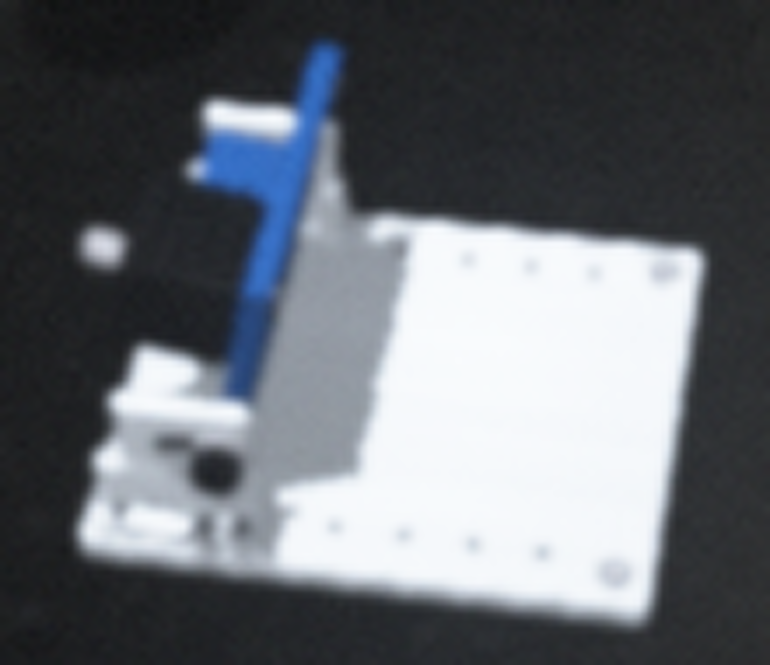

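View pics/s2.png

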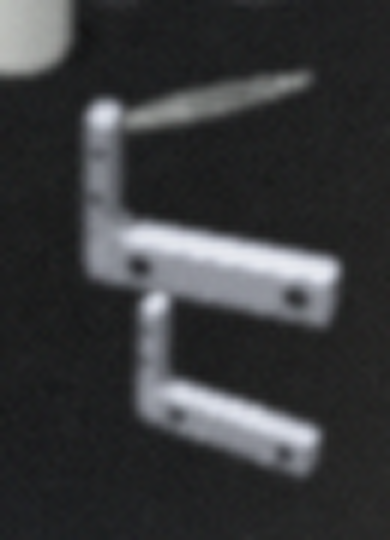

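The enlarged crops show the large square with its blade at the far end, and the base plate front corners at (199.1,237.3) and (248.9,235.8) in top, (310.7,255.7) and (302.6,308.9) in side.

```bash
python3 - <<'E'
from h import *
d=pickle.load(open("d0.pkl","rb"))
def hit(p,u,v,z):
    R=np.array(p['R']);C=-R.T@p['t'];r=R.T@[(u-p['cx'])/p['fx'],(v-p['cy'])/p['fy'],1];return C+r*(z-C[2])/r[2]
for n,l in(("top",[(199.1,237.3),(248.9,235.8)]),("side",[(302.6,308.9),(310.7,255.7)])):
    P=[hit(d[n][0],u,v,12) for u,v in l];a,b=P;e=a-b;L=np.linalg.norm(e);yaw=np.arctan2(-e[0],e[1])
    m=(a+b)/2;print(n,a.round(1),b.round(1),L.round(1),'yaw',yaw.round(3),'corner',(m+155*np.array([np.cos(yaw),np.sin(yaw),0])).round(1))
E
```

```text
top [434.1 230.9  12. ] [438.7  59.6  12. ] 171.3 yaw 0.027 corner [591.3 149.5  12. ]
side [434.3 238.9  12. ] [439.6  60.3  12. ] 178.7 yaw 0.03 corner [591.9 154.2  12. ]
```

Request:
{"name": "play_rows", "arguments": {"targets": [{"linear":[50,-28,0],"turn":0.05},{"linear":[100,-55,0],"turn":0.1},{"linear":[150,-83,0],"turn":0.16},{"linear":[200,-111,0],"turn":0.21},{"linear":[250,-139,0],"turn":0.26},{"linear":[300,-166,0],"turn":0.32},{"linear":[345,-191,20],"turn":0.37},{"linear":[375,-208,40],"turn":0.4},{"linear":[384.6,-213.5,50],"turn":0.406},{"linear":[384.6,-213.5,50],"turn":0.406},{"linear":[384.6,-213.5,50],"turn":0.406}], "hand": 60}}

```text
t: 1.52
eef_pos: [478.7, -297.0, 242.8]
tcp_rot: [3.141, -0.001, -0.141]
ft_force: [-0.0, -0.2, 0.2]
opening: 0.632
```

```bash
python3 - <<'E'
from cell import env
from h import *
s=env.state();print(s['t'],s['eef_pos'],s['tcp_rot'],s['ft_force'],s['opening'])
p=env.camera_params("wrist");im,z=env.read_camera("wrist");pickle.dump((p,im,z),open("w1.pkl","wb"))
cv2.imwrite("pics/w1.png",im[:,:,::-1])
X=pts(p,z).reshape(-1,3)
q=X[(abs(X[:,0]-490)<90)&(X[:,1]>-335)&(X[:,1]<-255)&(X[:,2]>26)&(X[:,2]<34)]
print(len(q),q.mean(0),[np.round(v,1).tolist() for v in cv2.minAreaRect(q[:,:2].astype(np.float32))],q.min(0),q.max(0))
E
```

```text
1.525 [ 478.7288756  -297.00284736  242.79575915] [ 3.14103898e+00 -5.80764187e-04 -1.40851193e-01] [-0.02541586 -0.17788726  0.18699493] 0.6324357770648162
1961 [ 488.57178623 -300.28187454   30.71153126] [[486.1, -300.2], [19.0, 121.4], 81.5] [ 424.99333101 -317.93266776   27.98480576] [ 546.57062121 -281.83024578   33.86867153]
```

View pics/w1.png

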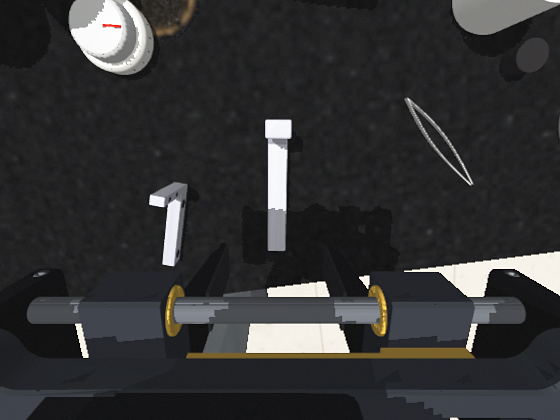

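The wrist view shows the large square's foot at (277,195), its blade top at (278,129), and the smaller look-alike at (172,225). The foot axis is at -0.148 rad and agrees with the other cameras. I go down and grip.

Request:
{"name": "play_rows", "arguments": {"targets": [{"linear":[1.4,0.8,40],"turn":0.006},{"linear":[1.4,0.8,80],"turn":0.006},{"linear":[1.4,0.8,115],"turn":0.006},{"linear":[1.4,0.8,140],"turn":0.006},{"linear":[1.4,0.8,155],"turn":0.006},{"linear":[1.4,0.8,160],"turn":0.006},{"linear":[1.4,0.8,160],"turn":0.006},{"linear":[1.4,0.8,160],"turn":0.006}]}}

```text
t: 2.58
eef_pos: [480.7, -297.3, 83.1]
tcp_rot: [3.141, -0.001, -0.146]
ft_force: [0.2, -0.5, 0.3]
opening: 0.63
```

Request:
{"name": "play_rows", "arguments": {"targets": [{"linear":[0,0,0],"turn":0},{"linear":[0,0,0],"turn":0},{"linear":[0,0,0],"turn":0},{"linear":[0,0,0],"turn":0},{"linear":[0,0,0],"turn":0},{"linear":[0,0,0],"turn":0},{"linear":[0,0,0],"turn":0},{"linear":[0,0,0],"turn":0}], "hand": 5}}

```text
t: 3.58
eef_pos: [480.5, -297.1, 82.2]
tcp_rot: [3.141, -0.0, -0.146]
ft_force: [1.1, -0.6, 0.3]
opening: 0.208
```

Request:
{"name": "play_rows", "arguments": {"targets": [{"linear":[0,0,-10],"turn":0},{"linear":[0,0,-30],"turn":0},{"linear":[0,0,-60],"turn":0},{"linear":[0,0,-95],"turn":0},{"linear":[0,0,-125],"turn":0},{"linear":[0,0,-145],"turn":0},{"linear":[0,0,-150],"turn":0},{"linear":[0,0,-150],"turn":0},{"linear":[0,0,-150],"turn":0}]}}

```text
t: 4.7
eef_pos: [480.2, -296.8, 231.4]
tcp_rot: [-3.141, 0.001, -0.146]
ft_force: [-0.2, 0.1, -2.0]
opening: 0.208
```

```bash
python3 - <<'E'
from cell import env
from h import *
s=env.state();print(s['t'],s['eef_pos'],s['tcp_rot'],s['ft_force'],s['moment'],s['opening'])
p=env.camera_params("wrist");im,z=env.read_camera("wrist");pickle.dump((p,im,z),open("w2.pkl","wb"))
cv2.imwrite("pics/w2.png",im[:,:,::-1])
ps=env.camera_params("side");ims,zs=env.read_camera("side");crop(ims,240,90,120,120,5,"pics/s3.png");pickle.dump((ps,ims,zs),open("s3.pkl","wb"))
for p,z in((p,z),(ps,zs)):
    X=pts(p,z).reshape(-1,3)
    for lo,hi in((165,200),(235,275)):
        q=X[(X[:,0]>400)&(X[:,0]<600)&(X[:,1]>-340)&(X[:,1]<-255)&(X[:,2]>lo)&(X[:,2]<hi)]
        if len(q)>5: print(lo,len(q),q.mean(0).round(1),np.median(q[:,2]).round(1),[np.round(v,1).tolist() for v in cv2.minAreaRect(q[:,:2].astype(np.float32))],q.min(0).round(1),q.max(0).round(1))
E
```

```text
4.7 [ 480.2357525  -296.84385433  231.35192405] [-3.14087784e+00  1.36288435e-03 -1.46245764e-01] [-0.24021879  0.14926984 -1.96125618] [ 0.02965469  0.11474591 -0.00709053] 0.20810088606580585
165 6796 [ 495.6 -299.7  180.6] 179.8 [[486.2, -297.6], [37.6, 112.4], 72.6] [ 429.3 -317.9  165.1] [ 542.1 -280.3  200. ]
235 38227 [ 514.  -300.8  259.8] 256.2 [[519.1, -293.2], [82.1, 78.3], 19.4] [ 481.3 -340.   235. ] [ 565.5 -255.   275. ]
165 330 [ 494.6 -290.4  177.3] 177.3 [[493.3, -291.1], [36.0, 138.5], 81.9] [ 423.6 -317.1  165. ] [ 561.7 -270.6  199. ]
235 171 [ 480.7 -295.6  253.3] 253.4 [[496.6, -287.9], [124.4, 77.2], 9.6] [ 440.1 -335.8  235.1] [ 563.7 -255.2  274.9]
```

View pics/w2.png

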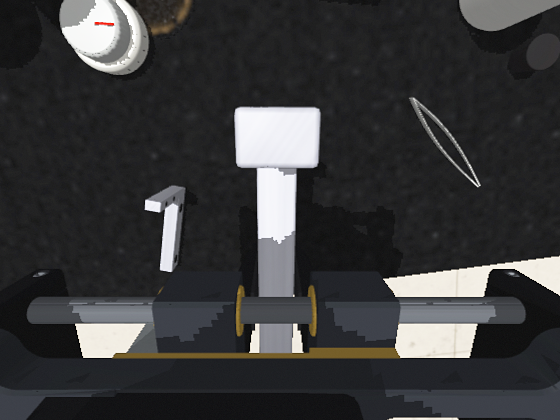

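View pics/s3.png

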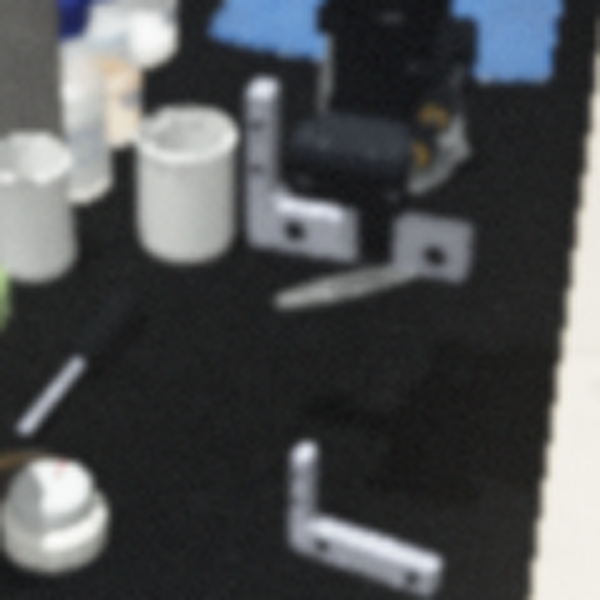

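```bash
python3 - <<'E'
from h import *
p,im,z=pickle.load(open("w2.pkl","rb"));X=pts(p,z)
for v in(110,120,130,140,150,160,165,172,180,190,200,210,220,230): 
    r=X[v,262:294]; print(v,np.nanmedian(r,0).round(1), end=' | ')
    # edges
    m=abs(X[v,:,2]-np.nanmedian(r[:,2]))<4
    q=X[v][m]; print(q[:,1].min().round(1),q[:,1].max().round(1))
E
```

```text
110 [ 563.5 -310.3  254.6] | -319.5 -300.6
120 [ 561.3 -310.   254.7] | -319.7 -300.0
130 [ 559.2 -309.6  254.7] | -319.2 -299.7
140 [ 557.  -309.4  254.5] | -318.8 -299.6
150 [ 554.7 -309.   254.8] | -318.6 -298.9
160 [ 552.4 -308.7  254.7] | -317.9 -298.9
165 [ 551.2 -308.5  254.6] | -317.7 -298.9
172 [ 538.7 -307.1  179.8] | -315.7 -296.4
180 [ 534.6 -306.8  179.8] | -315.2 -296.4
190 [ 529.6 -305.8  179.4] | -314.6 -295.5
200 [ 524.6 -305.1  179.9] | -313.9 -294.7
210 [ 519.4 -304.3  179.8] | -312.7 -293.8
220 [ 514.1 -303.5  179.5] | -312.0 -292.9
230 [ 508.5 -302.7  179.9] | -311.3 -292.1
```

The square hangs upright: the foot top reads 179.8 along its whole length and the blade top 254.7. The heel is 85 mm ahead of the TCP and the underside 82 mm below it. I carry it to 35 mm short of the corner.

Request:
{"name": "play_rows", "arguments": {"targets": [{"linear":[-3,-18,0],"turn":-0.007},{"linear":[-9,-53,0],"turn":-0.02},{"linear":[-16,-95,0],"turn":-0.037},{"linear":[-23,-138,0],"turn":-0.054},{"linear":[-30,-180,0],"turn":-0.071},{"linear":[-37,-222,0],"turn":-0.088},{"linear":[-44,-264,0],"turn":-0.105},{"linear":[-51,-306,0],"turn":-0.122},{"linear":[-58,-348,0],"turn":-0.138},{"linear":[-65,-388,0],"turn":-0.154},{"linear":[-70,-420,0],"turn":-0.166},{"linear":[-73,-435,0],"turn":-0.172},{"linear":[-73.1,-437.5,0],"turn":-0.173},{"linear":[-73.1,-437.5,0],"turn":-0.173},{"linear":[-73.1,-437.5,0],"turn":-0.173}]}}

```text
t: 6.68
eef_pos: [472.0, 145.7, 232.2]
tcp_rot: [3.141, 0.0, 0.026]
ft_force: [-0.7, 0.3, -0.9]
opening: 0.209
```

```bash
python3 - <<'E'
from cell import env
from h import *
s=env.state();print(s['t'],s['eef_pos'],s['tcp_rot'],s['ft_force'],s['moment'],s['opening'])
p=env.camera_params("wrist");im,z=env.read_camera("wrist");pickle.dump((p,im,z),open("w3.pkl","wb"))
cv2.imwrite("pics/w3.png",im[:,:,::-1])
ps=env.camera_params("side");ims,zs=env.read_camera("side");crop(ims,200,150,150,160,4,"pics/s4.png")
X=pts(p,z)
# plate top edge and base
for u in (180,200,330,350,380,400):
    col=X[:,u]; print(u,[ (v,col[v].round(0).tolist()) for v in range(0,260,16)])
E
```

```text
6.675 [471.97470604 145.67437686 232.18841286] [3.14143440e+00 8.76260903e-05 2.55943460e-02] [-0.65125334  0.28135661 -0.85940691] [-0.00699067  0.04880501  0.03016988] 0.20929677357025267
180 [(0, [622.0, 204.0, 127.0]), (16, [653.0, 242.0, 0.0]), (32, [619.0, 221.0, 76.0]), (48, [609.0, 222.0, 75.0]), (64, [597.0, 222.0, 76.0]), (80, [579.0, 207.0, 128.0]), (96, [581.0, 247.0, 1.0]), (112, [565.0, 248.0, 1.0]), (128, [549.0, 249.0, 1.0]), (144, [533.0, 250.0, 2.0]), (160, [515.0, 251.0, 0.0]), (176, [498.0, 252.0, 1.0]), (192, [479.0, 254.0, 1.0]), (208, [461.0, 255.0, 1.0]), (224, [441.0, 256.0, 0.0]), (240, [421.0, 258.0, -0.0]), (256, [400.0, 259.0, 1.0])]
200 [(0, [nan, nan, nan]), (16, [615.0, 194.0, 125.0]), (32, [607.0, 194.0, 124.0]), (48, [598.0, 195.0, 122.0]), (64, [590.0, 196.0, 119.0]), (80, [580.0, 195.0, 126.0]), (96, [578.0, 218.0, 35.0]), (112, [565.0, 224.0, 12.0]), (128, [550.0, 224.0, 14.0]), (144, [534.0, 226.0, 12.0]), (160, [517.0, 226.0, 13.0]), (176, [500.0, 227.0, 12.0]), (192, [483.0, 228.0, 12.0]), (208, [465.0, 229.0, 13.0]), (224, [445.0, 230.0, 12.0]
[... 1224 characters left out ...]
 (128, [555.0, 36.0, 1.0]), (144, [538.0, 33.0, -0.0]), (160, [521.0, 31.0, 0.0]), (176, [503.0, 29.0, 0.0]), (192, [485.0, 27.0, 1.0]), (208, [466.0, 25.0, 1.0]), (224, [447.0, 22.0, 1.0]), (240, [427.0, 19.0, -0.0]), (256, [406.0, 17.0, 0.0])]
400 [(0, [672.0, 31.0, -1.0]), (16, [658.0, 30.0, 1.0]), (32, [645.0, 28.0, 1.0]), (48, [631.0, 26.0, 1.0]), (64, [617.0, 23.0, 1.0]), (80, [602.0, 21.0, 1.0]), (96, [587.0, 19.0, 0.0]), (112, [571.0, 17.0, 1.0]), (128, [555.0, 14.0, -0.0]), (144, [539.0, 12.0, 1.0]), (160, [521.0, 9.0, 0.0]), (176, [504.0, 7.0, 1.0]), (192, [486.0, 4.0, 1.0]), (208, [467.0, 2.0, 1.0]), (224, [447.0, -2.0, -1.0]), (240, [428.0, -4.0, 2.0]), (256, [407.0, -7.0, 1.0])]
```

View pics/w3.png

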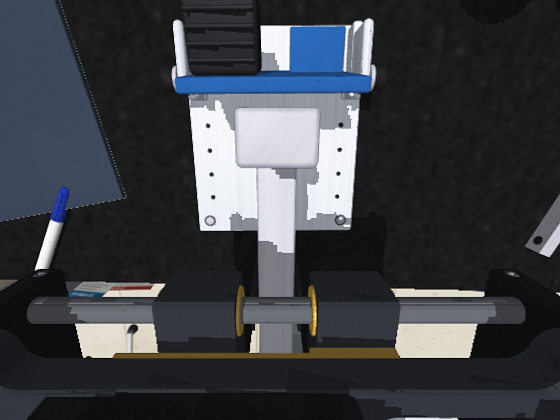

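View pics/s4.png

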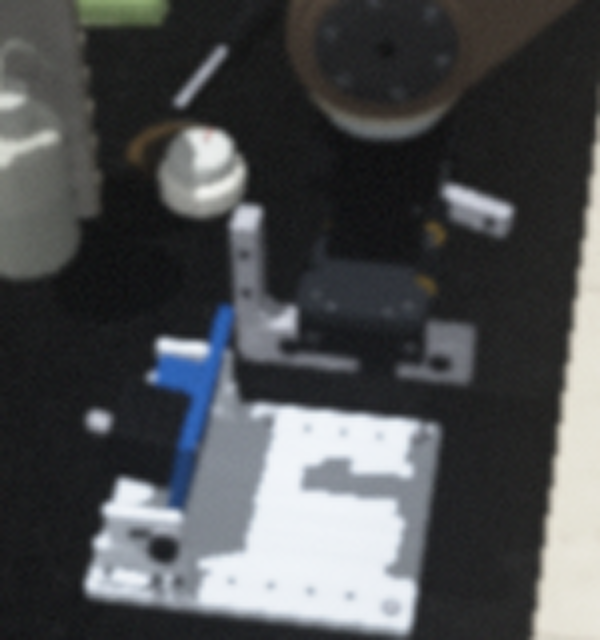

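The wrist view shows the blade top at (278,137), lined up with the base whose front corners are at (201,231) and (353,230). The blue plate's top edge is at row 92, roughly 13 mm ahead. I back off 8 mm for clearance and lower to about 5 mm above the base.

Request:
{"name": "play_rows", "arguments": {"targets": [{"linear":[-8,0,0],"turn":0},{"linear":[-8,0,25],"turn":0},{"linear":[-8,0,60],"turn":0},{"linear":[-8,0,95],"turn":0},{"linear":[-8,0,120],"turn":0},{"linear":[-8,0,130],"turn":0},{"linear":[-8,0,132],"turn":0},{"linear":[-8,0,132],"turn":0},{"linear":[-8,0,132],"turn":0},{"linear":[-8,0,132],"turn":0}]}}

```text
t: 8.02
eef_pos: [464.1, 146.3, 100.7]
tcp_rot: [-3.142, -0.001, 0.027]
ft_force: [0.1, -0.3, -0.7]
opening: 0.207
```

```bash
cat > look.py <<'E'
from cell import env
from h import *
import sys
k=sys.argv[1]
s=env.state();print(s['t'],s['eef_pos'].round(2),s['tcp_rot'].round(4),s['ft_force'].round(2),s['moment'].round(3),s['opening'])
p=env.camera_params("wrist");im,z=env.read_camera("wrist");pickle.dump((p,im,z),open(f"w{k}.pkl","wb"))
ps=env.camera_params("side");ims,zs=env.read_camera("side");pickle.dump((ps,ims,zs),open(f"s{k}.pkl","wb"))
a=cv2.resize(ims[190:320,205:325,::-1],None,fx=3.5,fy=3.5,interpolation=cv2.INTER_CUBIC)
b=im[:300,130:430,::-1];b=cv2.resize(b,(380,380));b=cv2.copyMakeBorder(b,0,a.shape[0]-380,0,0,0)
cv2.imwrite(f"pics/l{k}.png",np.hstack([a,b]))
X=pts(p,z)
for v in(120,150,185,215): print(v,np.nanmedian(X[v,262:294],0).round(1))
E
python3 look.py 5
```

```text
8.025 [464.07 146.27 100.72] [-3.1415e+00 -1.0000e-03  2.6800e-02] [ 0.11 -0.28 -0.71] [ 0.028  0.048 -0.07 ] 0.20684206988736178
120 [546.  147.4 124.2]
150 [539.3 147.1 124.1]
185 [516.8 146.   49.3]
215 [501.1 145.6  49.2]
```

View pics/l5.png

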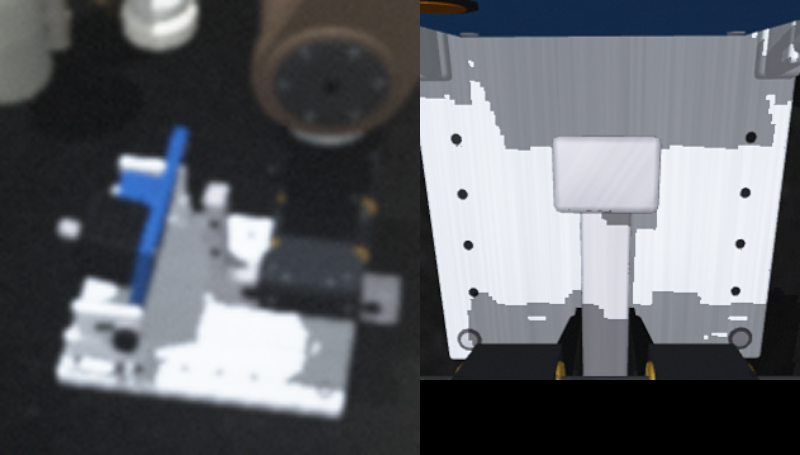

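The blade is clear of the plate and the underside is about 7 mm above the base. I lower onto it slowly.

Request:
{"name": "play_rows", "arguments": {"targets": [{"linear":[0,0,2],"turn":0},{"linear":[0,0,4],"turn":0},{"linear":[0,0,5],"turn":0},{"linear":[0,0,5.5],"turn":0},{"linear":[0,0,6],"turn":0},{"linear":[0,0,6],"turn":0}]}}

```text
t: 8.88
eef_pos: [463.9, 146.2, 94.2]
tcp_rot: [3.142, -0.0, 0.027]
ft_force: [-0.2, 0.5, -1.6]
opening: 0.21
```

Request:
{"name": "play_rows", "arguments": {"targets": [{"linear":[0,0,0.5],"turn":0},{"linear":[0,0,1],"turn":0},{"linear":[0,0,1],"turn":0},{"linear":[0,0,1],"turn":0}]}}

```text
t: 9.38
eef_pos: [463.9, 146.2, 94.2]
tcp_rot: [3.142, -0.001, 0.027]
ft_force: [-3.2, -1.0, 16.5]
opening: 0.211
```

The foot is on the base: the force jumped to 16.5 N at contact. I ease the downward load and slide toward the plate.

Request:
{"name": "play_rows", "arguments": {"targets": [{"linear":[0,0,-0.5],"turn":0},{"linear":[2,0,-0.5],"turn":0},{"linear":[5,0,-0.5],"turn":0},{"linear":[8,0,-0.5],"turn":0},{"linear":[11,0,-0.5],"turn":0},{"linear":[14,0,-0.5],"turn":0},{"linear":[17,0,-0.5],"turn":0},{"linear":[20,0,-0.5],"turn":0},{"linear":[20,0,-0.5],"turn":0}]}}

```text
t: 10.5
eef_pos: [483.9, 146.8, 94.2]
tcp_rot: [3.142, -0.0, 0.027]
ft_force: [-2.6, -1.8, 9.7]
opening: 0.211
```

```bash
python3 look.py 6
```

```text
10.5 [483.9  146.8   94.21] [ 3.1416e+00 -2.0000e-04  2.6800e-02] [-2.59 -1.78  9.69] [-0.039  0.529 -0.   ] 0.21078097692887926
120 [565.9 147.6 117.5]
150 [559.2 147.6 117.7]
185 [536.7 146.6  42.7]
215 [520.9 146.1  42.8]
```

View pics/l6.png

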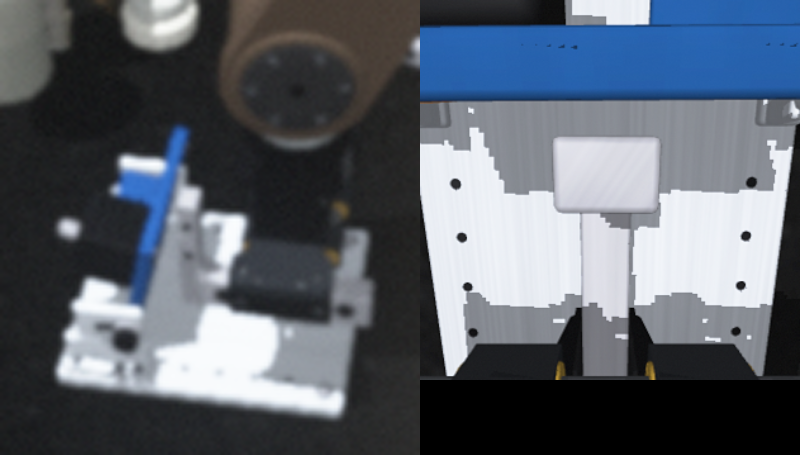

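The blade is still just short of the plate and parallel to it; the plate's lower edge and the blade's edge are both horizontal in the wrist view. I continue.

Request:
{"name": "play_rows", "arguments": {"targets": [{"linear":[2,0,0],"turn":0},{"linear":[4,0,0],"turn":0},{"linear":[6,0,0],"turn":0},{"linear":[8,0,0],"turn":0},{"linear":[10,0,0],"turn":0},{"linear":[12,0,0],"turn":0},{"linear":[14,0,0],"turn":0},{"linear":[14,0,0],"turn":0},{"linear":[14,0,0],"turn":0}]}}

```text
t: 11.72
eef_pos: [497.3, 147.1, 94.2]
tcp_rot: [3.141, 0.001, 0.027]
ft_force: [-6.2, -0.9, 11.8]
opening: 0.206
```

```bash
python3 look.py 7
```

```text
11.725 [497.28 147.15  94.18] [3.1414e+00 1.1000e-03 2.6900e-02] [-6.19 -0.89 11.8 ] [-0.018  0.909 -0.053] 0.2063976666626942
120 [579.3 148.2 117.7]
150 [572.6 148.  117.5]
185 [550.  146.9  42.8]
215 [534.3 146.4  42.9]
```

View pics/l7.png

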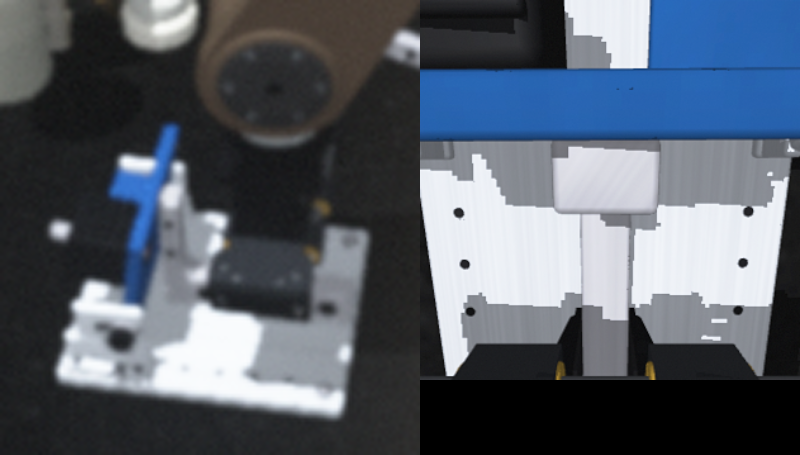

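The blade is touching and the plate is coming up. About 9 mm remain, so I creep.

Request:
{"name": "play_rows", "arguments": {"targets": [{"linear":[1,0,0],"turn":0},{"linear":[2,0,0],"turn":0},{"linear":[3,0,0],"turn":0},{"linear":[4,0,0],"turn":0},{"linear":[5,0,0],"turn":0},{"linear":[5.5,0,0],"turn":0},{"linear":[6,0,0],"turn":0},{"linear":[6,0,0],"turn":0}]}}

```text
t: 12.82
eef_pos: [503.1, 147.3, 94.2]
tcp_rot: [3.141, 0.002, 0.027]
ft_force: [-7.6, -0.4, 12.9]
opening: 0.206
```

Request:
{"name": "play_rows", "arguments": {"targets": [{"linear":[0.3,0,0],"turn":0},{"linear":[0.6,0,0],"turn":0},{"linear":[0.8,0,0],"turn":0},{"linear":[0.8,0,0],"turn":0}]}}

```text
t: 13.32
eef_pos: [503.8, 147.3, 94.2]
tcp_rot: [3.141, 0.002, 0.027]
ft_force: [-7.0, -0.4, 12.0]
opening: 0.209
```

Request:
{"name": "play_rows", "arguments": {"targets": [{"linear":[0.3,0,0],"turn":0},{"linear":[0.6,0,0],"turn":0},{"linear":[0.8,0,0],"turn":0},{"linear":[0.8,0,0],"turn":0}]}}

```text
t: 13.82
eef_pos: [504.6, 147.3, 94.2]
tcp_rot: [3.141, 0.002, 0.027]
ft_force: [-6.9, -0.4, 11.7]
opening: 0.211
```

Request:
{"name": "play_rows", "arguments": {"targets": [{"linear":[0.3,0,0],"turn":0},{"linear":[0.5,0,0],"turn":0},{"linear":[0.5,0,0],"turn":0},{"linear":[0.5,0,0],"turn":0}]}}

```text
t: 14.32
eef_pos: [505.1, 147.4, 94.2]
tcp_rot: [3.141, 0.002, 0.027]
ft_force: [-7.3, -0.2, 11.7]
opening: 0.211
```

```bash
python3 look.py 8
```

```text
14.325 [505.14 147.36  94.2 ] [3.1414e+00 1.6000e-03 2.6900e-02] [-7.26 -0.18 11.66] [-0.037  1.055  0.022] 0.21072193218830063
120 [587.2 148.4 117.6]
150 [580.5 148.2 117.5]
185 [557.8 147.1  42.7]
215 [542.  146.7  42.5]
```

View pics/l8.png

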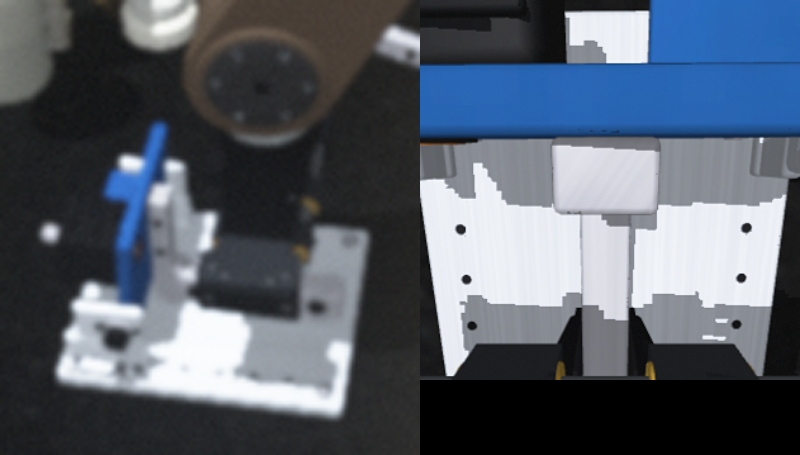

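Request:
{"name": "play_rows", "arguments": {"targets": [{"linear":[0.2,0,0],"turn":0},{"linear":[0.4,0,0],"turn":0},{"linear":[0.4,0,0],"turn":0}]}}

```text
t: 14.8
eef_pos: [505.6, 147.4, 94.2]
tcp_rot: [3.141, 0.002, 0.027]
ft_force: [-7.3, -0.9, 11.8]
opening: 0.206
```

Request:
{"name": "play_rows", "arguments": {"targets": [{"linear":[0.2,0,0],"turn":0},{"linear":[0.4,0,0],"turn":0},{"linear":[0.4,0,0],"turn":0}]}}

```text
t: 15.18
eef_pos: [506.0, 147.4, 94.2]
tcp_rot: [3.141, 0.002, 0.027]
ft_force: [-6.0, -0.0, 13.2]
opening: 0.21
```

Request:
{"name": "play_rows", "arguments": {"targets": [{"linear":[0.2,0,0],"turn":0},{"linear":[0.4,0,0],"turn":0},{"linear":[0.4,0,0],"turn":0}]}}

```text
t: 15.55
eef_pos: [506.3, 147.4, 94.2]
tcp_rot: [3.141, 0.002, 0.027]
ft_force: [-6.8, -0.4, 11.9]
opening: 0.207
```

Request:
{"name": "play_rows", "arguments": {"targets": [{"linear":[0.2,0,0],"turn":0},{"linear":[0.4,0,0],"turn":0},{"linear":[0.4,0,0],"turn":0}]}}

```text
t: 15.92
eef_pos: [506.8, 147.4, 94.2]
tcp_rot: [3.141, 0.002, 0.027]
ft_force: [-7.6, 0.1, 12.5]
opening: 0.207
```

Request:
{"name": "play_rows", "arguments": {"targets": [{"linear":[0.2,0,0],"turn":0},{"linear":[0.4,0,0],"turn":0},{"linear":[0.4,0,0],"turn":0}]}}

```text
t: 16.3
eef_pos: [507.1, 147.4, 94.2]
tcp_rot: [3.141, 0.002, 0.027]
ft_force: [-7.0, -0.6, 12.5]
opening: 0.205
```

```bash
python3 look.py 9; python3 - <<'E'
from h import *
# blue plate tilt from side & wrist depth
for f in("s9.pkl","w9.pkl","s8.pkl"):
    p,im,z=pickle.load(open(f,"rb"));X=pts(p,z).reshape(-1,3);c=im.reshape(-1,3).astype(int)
    m=(c[:,2]>c[:,0]+60)&(X[:,0]>540)&(X[:,0]<640)&(abs(X[:,1]-150)<75)&(X[:,2]>60)
    q=X[m]
    for y0,y1 in((80,120),(120,140),(160,180),(180,215)):
        w=q[(q[:,1]>y0)&(q[:,1]<y1)&(q[:,2]>124)]
        if len(w): print(f,y0,len(w),w[:,0].min().round(1),w[:,0].max().round(1),w[:,2].max().round(1),np.median(w[:,2]).round(1))
E
```

```text
16.3 [507.14 147.42  94.19] [3.1414e+00 1.7000e-03 2.6900e-02] [-6.97 -0.62 12.48] [0.067 1.109 0.008] 0.20531186423281497
120 [589.2 148.5 117.7]
150 [582.5 148.3 117.4]
185 [559.8 147.2  42.6]
215 [543.9 146.7  42.3]
s9.pkl 80 33 592.4 601.5 130.9 128.1
s9.pkl 120 28 590.9 600.8 133.0 128.2
s9.pkl 160 27 590.3 599.6 131.8 128.0
s9.pkl 180 45 588.3 598.7 131.7 128.4
w9.pkl 80 7172 592.6 603.4 131.0 128.4
w9.pkl 120 6219 591.9 602.5 131.2 128.4
w9.pkl 160 6186 590.6 601.3 131.1 128.4
w9.pkl 180 6169 589.9 600.4 131.3 128.4
s8.pkl 80 36 589.4 600.0 133.2 128.6
s8.pkl 120 25 589.0 598.6 130.4 128.5
s8.pkl 160 26 587.4 606.1 131.3 127.2
s8.pkl 180 49 586.5 597.0 132.4 128.1
```

View pics/l9.png

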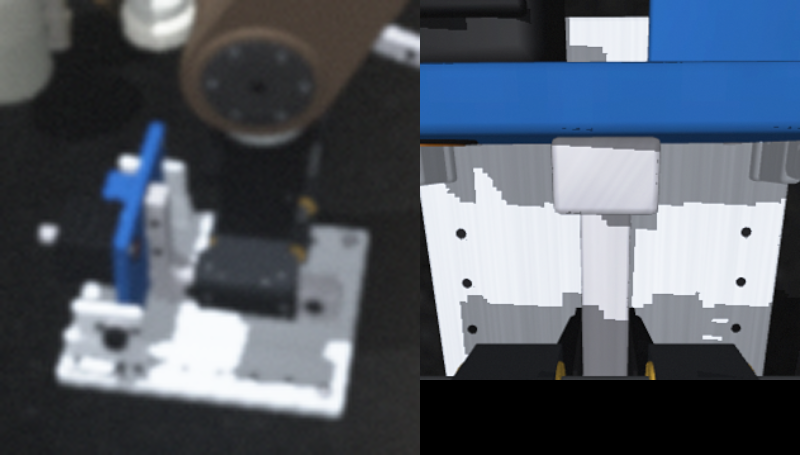

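The plate's front edge is now near x = 591 and at yaw 0.028, parallel to the blade. There's no hard stop yet, so I keep creeping.

Request:
{"name": "play_rows", "arguments": {"targets": [{"linear":[0.2,0,0],"turn":0},{"linear":[0.4,0,0],"turn":0},{"linear":[0.4,0,0],"turn":0}]}}

```text
t: 16.77
eef_pos: [507.6, 147.5, 94.2]
tcp_rot: [3.141, 0.002, 0.027]
ft_force: [-7.6, -0.8, 13.0]
opening: 0.209
```

Request:
{"name": "play_rows", "arguments": {"targets": [{"linear":[0.2,0,0],"turn":0},{"linear":[0.4,0,0],"turn":0},{"linear":[0.4,0,0],"turn":0}]}}

```text
t: 17.15
eef_pos: [508.0, 147.4, 94.2]
tcp_rot: [3.141, 0.002, 0.027]
ft_force: [-6.7, 0.4, 11.6]
opening: 0.208
```

Request:
{"name": "play_rows", "arguments": {"targets": [{"linear":[0.2,0,0],"turn":0},{"linear":[0.4,0,0],"turn":0},{"linear":[0.4,0,0],"turn":0}]}}

```text
t: 17.52
eef_pos: [508.3, 147.5, 94.2]
tcp_rot: [3.141, 0.002, 0.027]
ft_force: [-7.7, -0.4, 13.2]
opening: 0.209
```

Request:
{"name": "play_rows", "arguments": {"targets": [{"linear":[0.2,0,0],"turn":0},{"linear":[0.4,0,0],"turn":0},{"linear":[0.4,0,0],"turn":0}]}}

```text
t: 17.9
eef_pos: [508.8, 147.5, 94.2]
tcp_rot: [3.141, 0.002, 0.027]
ft_force: [-7.1, -0.5, 12.1]
opening: 0.211
```

Request:
{"name": "play_rows", "arguments": {"targets": [{"linear":[0.2,0,0],"turn":0},{"linear":[0.4,0,0],"turn":0},{"linear":[0.4,0,0],"turn":0}]}}

```text
t: 18.27
eef_pos: [509.1, 147.4, 94.2]
tcp_rot: [3.141, 0.002, 0.027]
ft_force: [-6.8, 0.4, 12.6]
opening: 0.207
```

```bash
python3 look.py 10; python3 - <<'E'
from h import *
for f in("w9.pkl","w10.pkl"):
    p,im,z=pickle.load(open(f,"rb"));cv2.imwrite("pics/x.png",im[:,:,::-1])
    X=pts(p,z)
    for u in(255,300):
        for v in range(60,118,3): print(f,u,v,X[v,u].round(1),im[v,u])
E
cp pics/x.png pics/w10.png
```

```text
18.275 [509.14 147.45  94.2 ] [3.1413e+00 1.7000e-03 2.6900e-02] [-6.8   0.39 12.64] [0.058 1.071 0.029] 0.2072458943936285
120 [591.2 148.5 117.6]
150 [584.5 148.3 117.6]
185 [561.8 147.2  42.6]
215 [546.  146.8  42.5]
w9.pkl 255 60 [599.  152.8 129.5] [ 40 102 182]
w9.pkl 255 63 [598.5 152.8 129.5] [ 41 103 183]
w9.pkl 255 66 [598.  152.8 129.4] [ 42 104 183]
w9.pkl 255 69 [597.9 153.  127.4] [ 43 103 184]
w9.pkl 255 72 [597.3 152.9 127.8] [ 41 104 183]
w9.pkl 255 75 [596.8 152.9 127.6] [ 42 104 183]
w9.pkl 255 78 [596.3 152.9 127.7] [ 43 104 181]
w9.pkl 255 81 [595.6 152.8 128.8] [ 43 104 181]
w9.pkl 255 84 [595.1 152.8 128.9] [ 43 104 182]
w9.pkl 255 87 [594.7 152.9 128.4] [ 41 104 181]
w9.pkl 255 90 [594.2 152.9 127.6] [ 41 104 181]
w9.pkl 255 93 [593.6 152.8 128.9] [ 42 103 182]
w9.pkl 255 96 [593.1 152.9 128. ] [ 40 100 178]
w9.pkl 255 99 [592.7 152.9 127.4] [ 36  89 159]
w9.pkl 255 102 [592.2 153.  126.5] [26 55 97]
w9.pkl 255 105 [591.6 153.  126.7] [26 54 94]
w9.pkl 255 108 [591.6 153.6 116.7] [68 75 89]
w9.pkl 255 111 [591.  153.6 116.9] [113 113 120]
w9.pkl 255 114 [590.3
[... 2296 characters left out ...]
 [ 40 102 181]
w10.pkl 300 78 [598.3 144.7 129.1] [ 39 101 181]
w10.pkl 300 81 [598.  144.6 128.1] [ 38 101 179]
w10.pkl 300 84 [597.4 144.6 128.7] [ 39 101 178]
w10.pkl 300 87 [596.7 144.7 129.9] [ 38 101 178]
w10.pkl 300 90 [596.3 144.6 128.7] [ 39 100 178]
w10.pkl 300 93 [595.8 144.6 129.1] [ 39 102 179]
w10.pkl 300 96 [595.3 144.5 129.1] [ 35  93 164]
w10.pkl 300 99 [594.8 144.5 128.5] [ 33  83 145]
w10.pkl 300 102 [594.3 144.4 128.2] [ 29  69 121]
w10.pkl 300 105 [594.  144.1 124.7] [17 39 69]
w10.pkl 300 108 [594.  143.4 115.5] [82 85 94]
w10.pkl 300 111 [593.2 143.6 118.4] [112 112 119]
w10.pkl 300 114 [592.6 143.5 117.5] [117 117 124]
w10.pkl 300 117 [592.  143.4 116.4] [115 115 122]
```

View pics/w10.png

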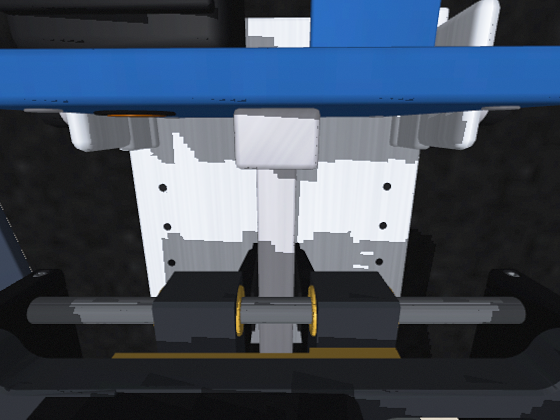

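View pics/l10.png

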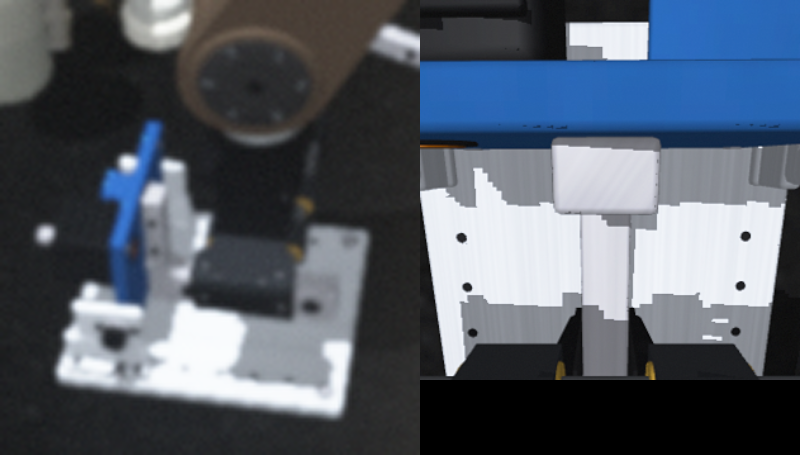

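No stop yet; the plate front reads about 593.7 with the blade against it. I keep going in small steps.

Request:
{"name": "play_rows", "arguments": {"targets": [{"linear":[0.2,0,0],"turn":0},{"linear":[0.4,0,0],"turn":0},{"linear":[0.4,0,0],"turn":0}]}}

```text
t: 18.75
eef_pos: [509.6, 147.5, 94.2]
tcp_rot: [3.141, 0.002, 0.027]
ft_force: [-6.7, -0.2, 12.8]
opening: 0.21
```

Request:
{"name": "play_rows", "arguments": {"targets": [{"linear":[0.2,0,0],"turn":0},{"linear":[0.4,0,0],"turn":0},{"linear":[0.4,0,0],"turn":0}]}}

```text
t: 19.12
eef_pos: [509.9, 147.5, 94.2]
tcp_rot: [3.141, 0.002, 0.027]
ft_force: [-7.6, -0.8, 10.7]
opening: 0.208
```

Request:
{"name": "play_rows", "arguments": {"targets": [{"linear":[0.2,0,0],"turn":0},{"linear":[0.4,0,0],"turn":0},{"linear":[0.4,0,0],"turn":0}]}}

```text
t: 19.5
eef_pos: [510.3, 147.5, 94.2]
tcp_rot: [3.141, 0.002, 0.027]
ft_force: [-7.4, 0.3, 11.8]
opening: 0.209
```

```bash
python3 look.py 11; python3 - <<'E'
from h import *
p,im,z=pickle.load(open("s11.pkl","rb"))
s=10;c=cv2.resize(im[220:285,225:290,::-1],None,fx=s,fy=s,interpolation=cv2.INTER_CUBIC)
cy,sy=np.cos(.027),np.sin(.027)
def W(x0,x,y,z): return np.array([x0[0]+cy*x-sy*y,x0[1]+sy*x+cy*y,12+z])
for C,col in(((592,150),(0,255,0)),((595.3,150),(0,0,255))):
  for tilt,k in((0,1),):
    P=[W(C,0,62,20),W(C,0,62,116),W(C,0,-62,116)]
    q=proj(p,np.array(P)); q=((q-[225,220]+.5)*s).astype(int)
    cv2.polylines(c,[q.reshape(-1,1,2)],False,col,1)
cv2.imwrite("pics/z11.png",c)
E
```

```text
19.5 [510.27 147.51  94.2 ] [3.1413e+00 1.9000e-03 2.7000e-02] [-7.42  0.32 11.79] [-0.016  1.123  0.002] 0.20904604597394325
120 [592.3 148.4 117.5]
150 [585.6 148.4 117.7]
185 [562.8 147.3  42.5]
215 [547.1 146.8  42.6]
```

View pics/z11.png

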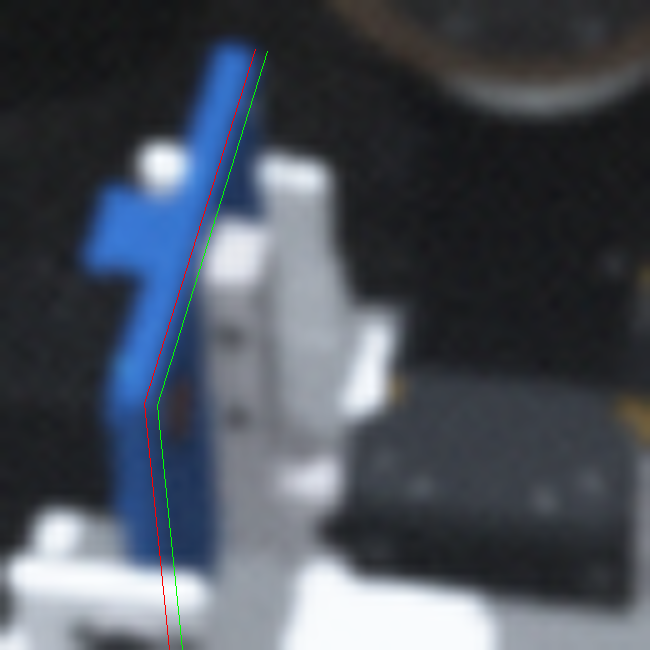

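The crop shows the plate's near edge parallel to the projected vertical. I pin down the corner x from the untouched plate's top front edge, which lies 21.7 mm ahead of the corner when on its stop, using the same wrist camera.

```bash
python3 - <<'E'
from h import *
def hit(p,u,v,z):
    R=np.array(p['R']);C=-R.T@p['t'];r=R.T@[(u-p['cx'])/p['fx'],(v-p['cy'])/p['fy'],1];return C+r*(z-C[2])/r[2]
for f in("w3.pkl","w6.pkl","w7.pkl","w8.pkl","w9.pkl","w10.pkl","w11.pkl"):
    p,im,z=pickle.load(open(f,"rb"));c=im.astype(int);X=pts(p,z)
    o=[]
    for u in(220,225,330,335,340):
        blue=(c[:,u,2]-c[:,u,0]>40); vs=np.where(blue&(np.arange(420)<200))[0]; v=vs.max()
        # brightest->dark transition = top front edge
        o.append((u,v,X[v,u].round(1).tolist()))
    print(f,o)
    u=335; print([ (v,im[v,u,2],X[v,u].round(1).tolist()) for v in range(o[3][1]-14,o[3][1]+3)])
E
```

```text
w3.pkl [(220, np.int64(93), [572.5, 183.0, 124.6]), (225, np.int64(93), [572.6, 179.8, 124.3]), (330, np.int64(92), [574.6, 113.2, 126.5]), (335, np.int64(92), [575.0, 109.5, 123.8]), (340, np.int64(92), [574.9, 106.6, 125.2])]
[(78, np.uint8(187), [582.8, 110.7, 126.6]), (79, np.uint8(184), [582.3, 110.5, 125.9]), (80, np.uint8(183), [581.5, 110.8, 127.7]), (81, np.uint8(183), [580.9, 110.7, 127.5]), (82, np.uint8(183), [580.6, 110.4, 126.1]), (83, np.uint8(184), [579.9, 110.5, 126.8]), (84, np.uint8(181), [579.3, 110.5, 127.1]), (85, np.uint8(180), [579.0, 110.1, 124.9]), (86, np.uint8(181), [578.3, 110.2, 126.1]), (87, np.uint8(179), [577.6, 110.3, 126.8]), (88, np.uint8(179), [577.2, 110.0, 125.2]), (89, np.uint8(182), [576.6, 110.0, 125.7]), (90, np.uint8(177), [576.1, 109.8, 125.0]), (91, np.uint8(147), [575.5, 109.7, 124.6]), (92, np.uint8(123), [575.0, 109.5, 123.8]), (93, np.uint8(138), [586.8, 88.4, 10.6]), (94, np.uint8(155), [585.7, 88.7, 12.9])]
w6.pkl [(220, np.int64(78), [573.2, 159.3, 125.4]), (225, np.int64(78), [573.3, 158.4, 124.9]), (330, np.int64(78), [574.0, 137
[... 5045 characters left out ...]
1]), (105, np.uint8(72), [595.3, 137.0, 124.1]), (106, np.uint8(72), [595.5, 136.2, 119.8]), (107, np.uint8(71), [595.5, 135.6, 116.6]), (108, np.uint8(72), [595.5, 134.9, 113.1]), (109, np.uint8(71), [595.5, 134.1, 109.0]), (110, np.uint8(72), [595.5, 133.3, 104.9]), (111, np.uint8(70), [595.5, 132.2, 99.4]), (112, np.uint8(71), [595.5, 131.2, 93.9]), (113, np.uint8(72), [595.6, 130.0, 87.9]), (114, np.uint8(72), [595.6, 128.5, 80.6]), (115, np.uint8(71), [595.6, 126.9, 72.0]), (116, np.uint8(71), [595.7, 124.6, 60.5]), (117, np.uint8(70), [595.7, 122.4, 49.3]), (118, np.uint8(79), [595.8, 119.4, 33.9]), (119, np.uint8(123), [595.9, 115.6, 14.4]), (120, np.uint8(157), [595.4, 115.4, 13.3])]
```

In the latest view the plate's front face is visible directly: x = 595.4 at z = 124 and about 595.3 at z = 34 after taking out the yaw. So the plate is upright, and flush contact should be within a few tenths of a mm. I press gently.

Request:
{"name": "play_rows", "arguments": {"targets": [{"linear":[0.15,0,0],"turn":0},{"linear":[0.3,0,0],"turn":0},{"linear":[0.3,0,0],"turn":0}]}}

```text
t: 19.98
eef_pos: [510.3, 147.5, 94.2]
tcp_rot: [3.141, 0.002, 0.027]
ft_force: [-8.9, -0.4, 12.9]
opening: 0.208
```

Request:
{"name": "play_rows", "arguments": {"targets": [{"linear":[0.15,0,0],"turn":0},{"linear":[0.3,0,0],"turn":0},{"linear":[0.3,0,0],"turn":0}]}}

```text
t: 20.35
eef_pos: [510.4, 147.5, 94.2]
tcp_rot: [3.141, 0.003, 0.027]
ft_force: [-10.5, -0.6, 14.9]
opening: 0.207
```

Hard stop: the position stays at 510.4 and the force rises to 10.5 N. One small extra press, then settle and check.

Request:
{"name": "play_rows", "arguments": {"targets": [{"linear":[0.15,0,0],"turn":0},{"linear":[0.3,0,0],"turn":0},{"linear":[0.3,0,0],"turn":0},{"linear":[0.3,0,0],"turn":0},{"linear":[0.3,0,0],"turn":0},{"linear":[0.3,0,0],"turn":0}]}}

```text
t: 21.1
eef_pos: [510.5, 147.5, 94.2]
tcp_rot: [3.141, 0.004, 0.027]
ft_force: [-10.6, 0.1, 15.5]
opening: 0.209
```

```bash
python3 look.py 12; python3 - <<'E'
from h import *
p,im,z=pickle.load(open("w12.pkl","rb"));X=pts(p,z);c=im.astype(int)
Q=[]
for u in list(range(212,232))+list(range(325,360)):
    for v in range(95,122):
        if c[v,u,2]-c[v,u,0]>30 and 40<X[v,u,2]<122: Q.append(X[v,u])
Q=np.array(Q);A=np.c_[Q[:,1]-147.5,Q[:,2]-12,np.ones(len(Q))]
print(len(Q),np.linalg.lstsq(A,Q[:,0],rcond=None)[0])
for v in range(172,250,12):print(v,np.nanmedian(X[v,264:290],0).round(1))
d=pickle.load(open("d0.pkl","rb"))
from cell import env
t,_=env.read_camera("top");o=d["top"][1]
cv2.imwrite("pics/t12.png",np.vstack([o[120:260,80:500,::-1],t[120:260,80:500,::-1]]))
E
```

```text
21.1 [510.47 147.5   94.17] [3.1412 0.0036 0.0268] [-10.61   0.09  15.51] [ 0.07   1.619 -0.032] 0.20949800416788047
120 [592.5 148.5 117.7]
150 [585.9 148.4 117.6]
185 [563.  147.2  42.6]
215 [547.3 146.8  42.7]
606 [-3.17795546e-02  1.81440842e-03  5.94876469e+02]
172 [569.6 147.9  42.7]
184 [563.5 147.8  42.6]
196 [557.4 147.6  42.7]
208 [551.1 147.4  42.6]
220 [544.6 147.2  42.8]
232 [538.  147.1  42.7]
244 [531.3 146.9  43. ]
```

View pics/l12.png

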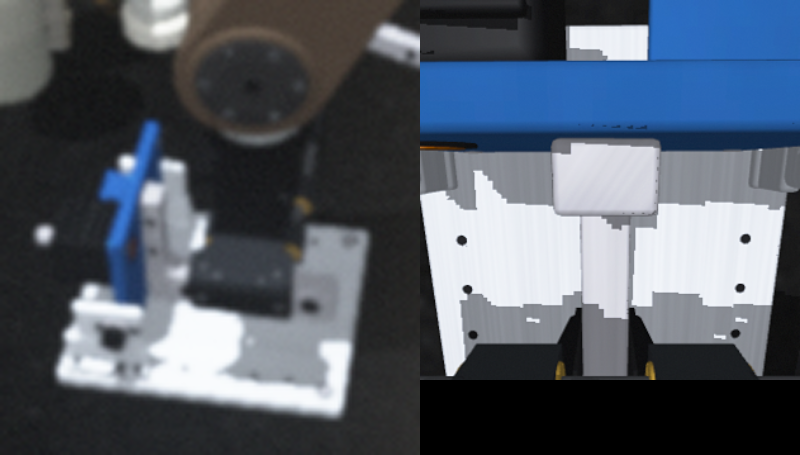

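View pics/t12.png

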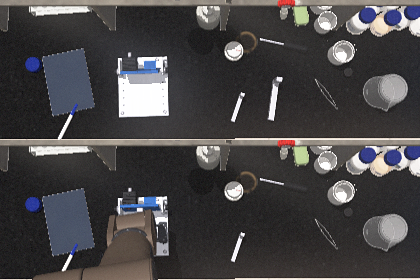

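Everything agrees: the fitted plate face leans 0.002 rad with yaw 0.032, against 0.027 for the square. The foot is flat, the forces are steady, and the bench objects haven't moved. I hand in.

```bash
python3 - <<'E'
from cell import env
print(env.job_done())
s=env.state();print(s['t'],s['eef_pos'],s['tcp_rot'],s['ft_force'],s['opening'])
E
```

```text
the job is handed in; nothing more can be done
None
the job is handed in; nothing more can be done
```

I picked up the larger square (about 140 × 105 mm), stood it on the base plate and slid it forward until it met a hard stop in the corner. I handed the job in at about 21 s, still gripping the square and pressing it home.

**Last checks:**
- **Plate:** the blue plate's face was within about 0.002 rad of vertical. The square and plate agreed in direction to about 0.005 rad.
- **Heel:** it came out at x ≈ 595.4 by arm pose, against the plate face measured at 594.9 at the base, so about 0.5 mm apart.
- **Foot:** it sat flat on the base, with its top reading an even 42.7 mm. The tool was pitched about 0.004 rad.
- **Forces:** the wrist showed about 15 N down and 10.6 N toward the plate. I put 6 N or so of the 10.6 on the plate after allowing for friction. The grip held at about 20 mm.
- **Other things:** the timer, marker and tweezers looked unmoved in the top view, though the arm partly covered the marker.

**One disagreement:** the corner came out at x = 591.5 from the first top and side pictures, but about 595 from the wrist camera and the contact itself. I went by the contact. The foot and blade contact forces come only from the wrist reading, and handing in gave no verdict.

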